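# Hold the matching sieve cover ready over the shaker

### The job

Of the three steel covers on the dark grey mat, take by its knob the one whose size fits the sieve standing on the shaker, lift it and hold it level and still above the middle of that sieve, about 80 mm clear over its rim, so that I can tip the sample in underneath. Carry it level, do not touch the shaker or any sieve, and leave the other two covers, the brush, the jar and the pan where they are. Finish while still holding the cover in the air: do not put it down or let go.

Things in the scene. Friction and masses are not known exactly. Their poses are not given: they have to be found in the camera images.
- shaker_seat (a point): centre of the top of the shaker's round white seat plate (140 mm across, 100 mm above the bench), z up; one sieve stands centred on it. The shaker is a fixed steel box 190 x 190 x 82 mm. Two clamp posts with black knobs stand 84 mm to either side of the seat centre along this point's y axis, tops 160 mm above the bench (15 mm above the sieve's rim)
- sieve_small: round open steel sieve, 75 mm outside diameter, 45 mm high, wall 3 mm, fixed where it stands: centred on the shaker's seat or, out of use, on the aluminium stand far to the robot's right (underside 100 mm above the bench in both cases). Origin: centre of its underside, z up; rim at z = 45 mm
- sieve_medium: round open steel sieve, 100 mm outside diameter, 45 mm high, wall 3 mm, fixed where it stands: centred on the shaker's seat or, out of use, on the aluminium stand far to the robot's right (underside 100 mm above the bench in both cases). Origin: centre of its underside, z up; rim at z = 45 mm
- sieve_large: round open steel sieve, 125 mm outside diameter, 45 mm high, wall 3 mm, fixed where it stands: centred on the shaker's seat or, out of use, on the aluminium stand far to the robot's right (underside 100 mm above the bench in both cases). Origin: centre of its underside, z up; rim at z = 45 mm
- cover_small: loose steel cover for the 75 mm sieve: disc of 75 mm diameter at z = 10 to 14 mm, under it a 65 mm plug (z 0 to 10), on top in the centre a black plastic knob, an upright cylinder 22 mm in diameter, z = 14 to 50 mm, alike on all covers. Origin: centre of underside, z up. About 120 g. Lies plug down on the dark grey round mat (4 mm thick, 310 mm across), in any order
- cover_medium: loose steel cover for the 100 mm sieve: disc of 100 mm diameter at z = 10 to 14 mm, under it a 90 mm plug (z 0 to 10), on top in the centre a black plastic knob, an upright cylinder 22 mm in diameter, z = 14 to 50 mm, alike on all covers. Origin: centre of underside, z up. About 180 g. Lies plug down on the dark grey round mat (4 mm thick, 310 mm across), in any order
- cover_large: loose steel cover for the 125 mm sieve: disc of 125 mm diameter at z = 10 to 14 mm, under it a 115 mm plug (z 0 to 10), on top in the centre a black plastic knob, an upright cylinder 22 mm in diameter, z = 14 to 50 mm, alike on all covers. Origin: centre of underside, z up. About 260 g. Lies plug down on the dark grey round mat (4 mm thick, 310 mm across), in any order
- brush: bystander: bench brush lying beyond the work, about 200 mm long; leave it alone
- jar: bystander: sample jar with white lid, 60 mm diameter, 90 mm high, beyond the shaker; origin centre of underside; leave it alone
- pan: bystander: open steel pan, 100 mm diameter, 30 mm high, near the mat on the robot's right; origin centre of underside; leave it alone
Not all that is in view belongs to the job. What is shaped like the cover_medium but orange or pink is not meant.

How it is judged:
By the outcome, as a careful person would: the job done as asked, in the order asked, and still so for the second after the job is handed in, while the arm keeps its last pose, push and grip.
It also fails if it takes over 45 s, if anything falls off the work surface, if the arm or the gripper's body presses on something with over 40 N, if the wrist force passes 120 N, or if a joint passes its speed limit or range.

### The arm

A 6-joint arm with a two-finger parallel gripper is mounted at the origin on the work surface. World frame = base frame: x ahead of the robot, y to its left, z up, the work surface at z = 0. Lengths are in m, angles in rad, forces in N, time in s.
With the tool pointing down it reaches from about 0.3 to 0.75 m from the base axis. Payload 8.5 kg.
Tool frame: the origin (TCP) lies at the very end of the fingers, on their centre line; the grasp point (between the pads) lies 19 mm behind it (robot.grasp_offset is the distance from the TCP to the grasp point, in m); z points along the fingers, y is the line along which they close (so a half turn about z gives the same grasp; the last joint's range is limited). The gripper opens to 85 mm and grips with 20 to 120 N. Pads are 22 mm wide; open, the fingers measure 114 mm over their backs; the gripper's body (76 mm by 85 mm) begins 54 mm behind the grasp point. The pads swing forward as they close: fully open they stand 13 mm farther back than shut.
Start: joints at [1.019, 0.381, 1.297, -0, 1.464, -0.215], TCP at [0.182, 0.519, 0.231] pointing down, gripper open.
Joint ranges: [-3.11, 3.11], [-0.89, 2.33], [0.22, 2.48], [-1.42, 4.56], [0.17, 2.85], [-2.88, 2.88]. Speed limits (rad/s): [2.39, 2.39, 3.14, 3.14, 3.14, 3.14].

### API

Orientations are given as a 3x3 rotation matrix whose columns are the frame's x, y, z axes.
In Python, from plant import robot gives the robot as it stands.
- The arm moves only by the tool shift_gripper, called after "Emit:" as a command line: name --argument value ..., lists and objects as JSON in quotes. Schema: {"type":"object","properties":{"steps":{"type":"object","properties":{"moves":{"type":"array","items":{"type":"array","items":{"type":"number"},"minItems":7,"maxItems":7},"minItems":1,"maxItems":12}},"additionalProperties":false,"required":["moves"]},"squeeze":{"type":"number"},"only":{"type":"string"},"quiet":{"type":"boolean"},"lines":{"type":"string"}},"required":["steps"],"additionalProperties":false}. steps is an object whose key "moves" holds a list of rows, 1 to 12 of them, each of 7 numbers: a rotation vector rx, ry, rz in rad, then dx, dy, dz in m, then the finger opening in m; each row is the pose to reach, as a shift and turn from the pose commanded when the call began, along the tool's axes at that moment; what a row does not reach only later rows make up. A row lasts 1/10 s, in which the tool goes at most 0.05 m and 0.15 rad, less where a joint would pass 70% of its speed; a pose out of reach is approached as far as the arm can. The fingers move at their own pace and stop on an object; squeeze is the grip in N (left out, the last holds). Time passes only in rows, so rows that do not move let the fingers close. The tool returns the time, the measured TCP pose, the force, the opening and the grip force at its end. only (a regular expression) keeps the lines of the reply that match it, lines (a string "A,B") keeps lines A to B, and quiet returns only ok. Input that does not fit is refused with a message, and nothing moves.
- robot.sense(): the state, without advancing time (a new reading comes with each control period).
- robot.get_image(name): name is "scene" or "top"; returns a dict with "image" (480x640x3 uint8, red, green, blue), "vfov" (degrees; the focal length in pixels is half the picture's height over the tangent of half this angle, whatever the lens; pixels are square), "cx", "cy" (the principal point, pixels), "pose" (4x4, takes a point from camera to world coordinates). Camera axes: x right, y down, z forward; pixel columns grow to the right and rows downward; lengths in m; the calibration is good to about 2 mm. A picture is of the moment at which its call begins. There is no depth.
- robot.job_done(): hands the job in; it is judged then, once.
The state is a dict: "t": time; "joints": joint angles; "joint_velocities": joint speeds; "tau": joint torques, N m; "ee_pos": TCP position; "tool_rot": TCP orientation; "force": force on the tool from outside, world axes, zero at the start; "wrist_torque": the same for the moment, N m; "width": finger opening in m; "grip_force": force on a finger pad.
Only numpy, scipy, OpenCV 4.12 (cv2) and the standard library are available. Lean on these libraries where they do the work, as an engineer would, in place of code of your own. Each camera call takes 0.05 s, during which the arm holds its last target. There are 200 camera calls.

## Working session

There is one attempt and no reset: what is moved stays moved. The work goes in short steps, Python scripts to look and compute and a tool call to move; the robot and the scene stay as the last step left them, time stands still between calls to the robot, and variables do not carry over. Pictures are saved under pics/ and viewed, at most 10 in all, crops included, and the job is handed in when it is done.

```bash
mkdir -p pics; ls; cat > h.py <<'E'
import numpy as np, cv2
from plant import robot
def grab(n,f):
    d=robot.get_image(n); cv2.imwrite(f,d["image"][:,:,::-1]); np.savez(f+".npz",**d); return d
def ray(d,u,v,z):
    f=240/np.tan(np.radians(float(d["vfov"]))/2)
    P=np.array(d["pose"]); r=P[:3,:3]@np.array([(u-d["cx"])/f,(v-d["cy"])/f,1]); o=P[:3,3]
    return o+r*(z-o[2])/r[2]
def proj(d,p):
    f=240/np.tan(np.radians(float(d["vfov"]))/2)
    P=np.array(d["pose"]); q=P[:3,:3].T@(np.array(p)-P[:3,3]); return f*q[0]/q[2]+d["cx"],f*q[1]/q[2]+d["cy"]
E
python3 - <<'E'
from h import *
for n in("top","scene"):
    d=grab(n,f"pics/{n}1.png"); print(n,d["vfov"],d["cx"],d["cy"],np.round(d["pose"],3))
s=robot.sense(); print(s["t"],s["ee_pos"],s["tool_rot"],s["width"])
E
```

```text
pics
top 45.88510395881312 330.7767940458239 239.3775949631663 [[-0.018 -0.997  0.076  0.451]
 [-1.     0.019  0.016 -0.136]
 [-0.017 -0.076 -0.997  1.362]
 [ 0.     0.     0.     1.   ]]
scene 57.565557843692616 322.5269294471296 237.4730570930493 [[ 0.371  0.54  -0.756  1.257]
 [ 0.929 -0.216  0.302 -0.41 ]
 [-0.    -0.814 -0.581  0.651]
 [ 0.     0.     0.     1.   ]]
0.1 [0.18162359 0.51885893 0.2307872 ] [[-9.43824733e-01  3.30445832e-01 -6.52094514e-04]
 [ 3.30446382e-01  9.43824113e-01 -1.10988123e-03]
 [ 2.48706900e-04 -1.26301563e-03 -9.99999171e-01]] 0.08537083222878673
```

View pics/top1.png

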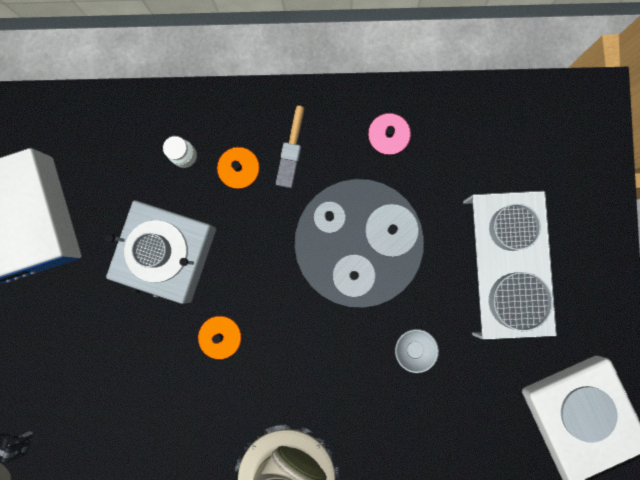

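View pics/scene1.png

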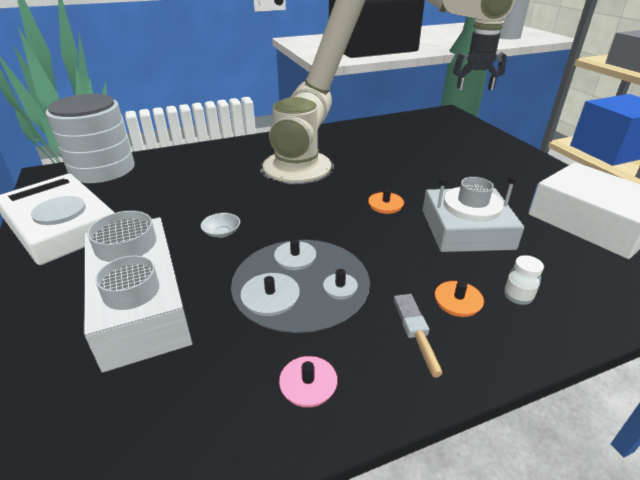

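The top view shows the sieve on the shaker at (151,250), clearly the smallest; the 100 and 125 mm sieves are on the stand at (515,227) and (520,300).

Candidates by top pixel:
- small steel cover (329,217)
- medium steel cover (354,276)
- large steel cover (392,230)
- orange decoys (238,168) and (219,338)
- pink decoy (389,133)

I choose the small steel cover at (329,217) and will check the sizes.

```bash
python3 - <<'E'
from h import *
d=dict(np.load("pics/top1.png.npz")); s=dict(np.load("pics/scene1.png.npz"))
def blobs(d,lo,box,z,amin,hull=True):
    im=d["image"].astype(int); x0,y0,x1,y1=box; g=im.min(2)
    m=np.zeros(g.shape,np.uint8); m[y0:y1,x0:x1]=(g[y0:y1,x0:x1]>lo)*255
    for c in cv2.findContours(m,cv2.RETR_EXTERNAL,cv2.CHAIN_APPROX_NONE)[0]:
        if cv2.contourArea(c)<amin: continue
        p=np.array([ray(d,u,v,z)[:2] for u,v in c[:,0]],np.float32)
        e=cv2.fitEllipse(p); print(np.round(cv2.fitEllipse(c)[0],1),np.round(e[0],4),np.round(e[1],4))
print("top covers");blobs(d,130,(300,185,420,300),.018,200)
print("scene covers");blobs(s,120,(235,240,368,320),.018,150)
print("top seat");blobs(d,215,(118,215,190,285),.100,500)
def knobs(d,box,z,th):
    x0,y0,x1,y1=box; g=d["image"][y0:y1,x0:x1].max(2); v,u=np.nonzero(g<th); print(len(u),u.min()+x0,u.max()+x0,v.min()+y0,v.max()+y0,"mean",np.round(ray(d,u.mean()+x0,v.mean()+y0,z),4))
knobs(d,(315,203,344,231),.04,50); knobs(s,(325,265,357,292),.04,50)
# sieve size: dark-ish inner area on white seat
im=d["image"][215:285,110:195]; cv2.imwrite("pics/a.png",np.hstack([cv2.resize(im[:,:,::-1],None,fx=5,fy=5,interpolation=2)[:300],cv2.resize(d["image"][190:255,300:375,::-1],(375,300),interpolation=2)]))
im=s["image"]; cv2.imwrite("pics/b.png",np.hstack([cv2.resize(im[170:250,420:520,::-1],(400,320)),cv2.resize(im[250:314,310:390,::-1],(400,320))]))
cv2.imwrite("pics/c.png",np.vstack([cv2.resize(cv2.imread("pics/a.png"),(800,280)),cv2.imread("pics/b.png")]))
E
```

```text
top covers
[353.5 275.3] [ 0.4675 -0.1667] [0.0978 0.0985]
[391.5 229.8] [ 0.5738 -0.2592] [0.1228 0.1231]
[329.1 216.7] [ 0.6079 -0.1114] [0.0727 0.0734]
scene covers
[340.  286.2] [ 0.615  -0.1127] [0.0734 0.0792]
[269.8 293.6] [ 0.579 -0.259] [0.1238 0.1314]
[294.7 255.5] [ 0.4757 -0.1681] [0.0991 0.1053]
top seat
[154.1 250.6] [0.5299 0.2808] [0.134  0.1371]
44 326 332 212 219 mean [ 0.6076 -0.1119  0.04  ]
102 336 344 270 285 mean [ 0.6158 -0.1138  0.04  ]
```

View pics/c.png

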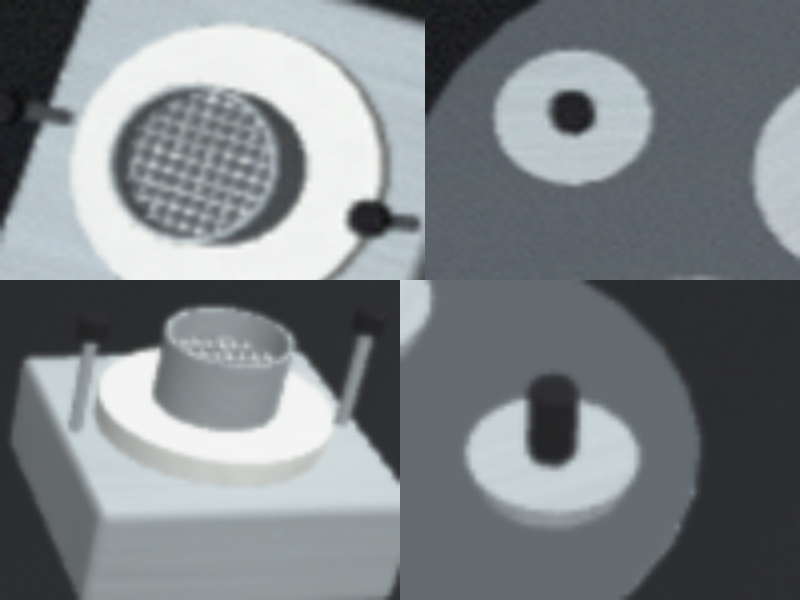

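The crops show the small sieve (rim centre near top pixel (149,250), scene pixel (477,184)), and the small steel cover with its black knob at top pixel (329,216) and scene pixel (340,286). The fitted cover diameters (73, 98 and 123 mm) confirm the choice. Next I fix the seat centre from both views.

```bash
python3 - <<'E'
from h import *
d=dict(np.load("pics/top1.png.npz")); s=dict(np.load("pics/scene1.png.npz"))
print("rim top",ray(d,148.8,250.4,.145),"scene",ray(s,477.3,184.3,.145), "diam",np.linalg.norm(ray(d,132,250,.145)-ray(d,165.6,250,.145)),np.linalg.norm(ray(s,460.8,184,.145)-ray(s,493.8,184,.145)))
# post knobs tops (z~.155)
for n,c,boxs in(("top",d,[(176,250,195,270)]),("scene",s,[(436,174,450,190),(506,174,518,190)])):
    for x0,y0,x1,y1 in boxs:
        g=c["image"][y0:y1,x0:x1].max(2); v,u=np.nonzero(g<45); print(n,len(u),u.mean()+x0,v.mean()+y0,ray(c,u.mean()+x0,v.mean()+y0,.152))
# seat: white, hull+ellipse
g=d["image"].min(2); m=np.zeros_like(g); m[205:295,105:205]=(g[205:295,105:205]>215)*255
c=max(cv2.findContours(m,0,1)[0],key=cv2.contourArea); h=cv2.convexHull(c)
p=np.array([ray(d,*q,.1)[:2] for q in h[:,0]],np.float32); print("seat hull",cv2.fitEllipse(p),cv2.minEnclosingCircle(p))
w=robot.sense(); R=w["tool_rot"]; e=w["ee_pos"]
for t in([.609,-.112,.13],): print("delta tool",R.T@(np.array(t)-e))
E
```

```text
rim top [0.52738733 0.27730394 0.145     ] scene [0.53390329 0.27925054 0.145     ] diam 0.07305704880774097 0.07927038182635927
top 32 183.84375 261.375 [0.50197258 0.19921745 0.152     ]
scene 38 442.2105263157895 182.18421052631578 [0.5041693  0.19869517 0.152     ]
scene 35 511.51428571428573 180.68571428571428 [0.55967794 0.35740956 0.152     ]
seat hull ((0.5295740365982056, 0.280058890581131), (0.13730569183826447, 0.13830378651618958), 114.58277130126953) ((0.5297084450721741, 0.28006041049957275), 0.06938809156417847)
delta tool [-0.61185854 -0.45406782  0.1012086 ]
```

Emit:
shift_gripper --steps '{"moves": [[0,0,0,-0.306,-0.227,0,0.06],[0,0,0,-0.306,-0.227,0,0.06],[0,0,0,-0.306,-0.227,0,0.06],[0,0,0,-0.306,-0.227,0,0.06],[0,0,0,-0.306,-0.227,0,0.06],[0,0,0,-0.306,-0.227,0,0.06],[0,0,0,-0.306,-0.227,0,0.06],[0,0,0,-0.306,-0.227,0,0.06],[0,0,0,-0.306,-0.227,0,0.06]]}' --squeeze 30

```text
t: 1.0
ee_pos: [0.3973, 0.2011, 0.231]
tool_rot: [[-0.942, 0.335, -0.0], [0.335, 0.942, -0.001], [0.0, -0.001, -1.0]]
force: [-0.5, 0.1, 0.7]
width: 0.0599
grip_force: 0.0
```

Emit:
shift_gripper --steps '{"moves": [[0,0,0,-0.306,-0.227,0,0.055],[0,0,0,-0.306,-0.227,0,0.055],[0,0,0,-0.306,-0.227,0,0.055],[0,0,0,-0.306,-0.227,0,0.055],[0,0,0,-0.306,-0.227,0,0.055],[0,0,0,-0.306,-0.227,0,0.055],[0,0,0,-0.306,-0.227,0,0.055],[0,0,0,-0.306,-0.227,0,0.055],[0,0,0,-0.306,-0.227,0.04,0.055],[0,0,0,-0.306,-0.227,0.08,0.055],[0,0,0,-0.306,-0.227,0.12,0.055],[0,0,0,-0.306,-0.227,0.12,0.055]]}'

```text
t: 2.2
ee_pos: [0.6068, -0.1098, 0.1061]
tool_rot: [[-0.944, 0.33, -0.01], [0.33, 0.944, 0.004], [0.011, 0.001, -1.0]]
force: [-0.2, 0.2, -0.3]
width: 0.055
grip_force: 0.0
```

```bash
python3 - <<'E'
from h import *
w=robot.sense(); R=w["tool_rot"]; e=w["ee_pos"]; print(w["t"],e,R,w["joints"])
print(R.T@(np.array([.609,-.112,.023])-e))
d=grab("top","pics/top2.png"); s=grab("scene","pics/scene2.png")
print(proj(d,e),proj(s,e))
cv2.imwrite("pics/d.png",np.hstack([cv2.resize(d["image"][170:270,280:380,::-1],(400,400)),cv2.resize(s["image"][200:300,290:390,::-1],(400,400))]))
E
```

```text
2.2 [ 0.60680787 -0.10983748  0.10614335] [[-9.43944230e-01  3.29945874e-01 -1.02475023e-02]
 [ 3.29920403e-01  9.43999709e-01  4.13255791e-03]
 [ 1.10371597e-02  5.20044089e-04 -9.99938953e-01]] [-3.70840623e-01  6.08395982e-01  1.27933329e+00  1.44669552e-04
  1.26491215e+00 -1.60543786e+00]
[-0.00370037 -0.00136137  0.08310687]
(np.float64(327.59670204625854), np.float64(212.59890211204853)) (np.float64(340.6505616153516), np.float64(250.81236169617387))
```

View pics/d.png

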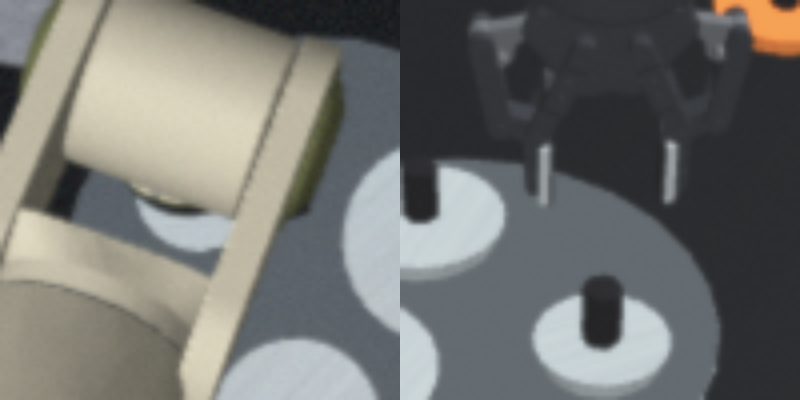

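The scene crop shows the open fingers centred near pixel (341,247), directly above the knob at (340,285). The arm was still settling at that moment, so I pause and re-measure.

Emit:
shift_gripper --steps '{"moves": [[0,0,0,0,0,0,0.055],[0,0,0,0,0,0,0.055],[0,0,0,0,0,0,0.055]]}'

```text
t: 2.6
ee_pos: [0.6098, -0.1117, 0.1128]
tool_rot: [[-0.944, 0.33, 0.002], [0.33, 0.944, -0.001], [-0.002, -0.0, -1.0]]
force: [-0.0, -0.2, 0.2]
width: 0.0548
grip_force: 0.0
```

```bash
python3 - <<'E'
from h import *
w=robot.sense(); R=w["tool_rot"]; e=w["ee_pos"]; print(e,R)
print(R.T@(np.array([.609,-.112,.023])-e))
E
```

```text
[ 0.60980975 -0.11173313  0.11281793] [[-9.43852688e-01  3.30358862e-01  2.26408661e-03]
 [ 3.30357567e-01  9.43855394e-01 -9.34565752e-04]
 [-2.44571244e-03 -1.34134253e-04 -9.99997000e-01]]
[ 0.00089579 -0.00050735  0.08981607]
```

Emit:
shift_gripper --steps '{"moves": [[0,0,0,0,0,0.03,0.055],[0,0,0,0,0,0.055,0.055],[0,0,0,0,0,0.075,0.055],[0,0,0,0,0,0.083,0.055],[0,0,0,0,0,0.087,0.055],[0,0,0,0,0,0.087,0.055],[0,0,0,0,0,0.087,0.055],[0,0,0,0,0,0.087,0.055]]}'

```text
t: 3.4
ee_pos: [0.6098, -0.1118, 0.0253]
tool_rot: [[-0.944, 0.33, 0.002], [0.33, 0.944, -0.001], [-0.002, -0.0, -1.0]]
force: [-0.3, 0.3, -0.1]
width: 0.0549
grip_force: 0.0
```

Emit:
shift_gripper --steps '{"moves": [[0,0,0,0,0,0,0.03],[0,0,0,0,0,0,0.026],[0,0,0,0,0,0,0.022],[0,0,0,0,0,0,0.015],[0,0,0,0,0,0,0.015],[0,0,0,0,0,0,0.015],[0,0,0,0,0,0,0.015],[0,0,0,0,0,0,0.015]]}' --squeeze 45

```text
t: 4.2
ee_pos: [0.6095, -0.1116, 0.0247]
tool_rot: [[-0.944, 0.33, 0.001], [0.33, 0.944, -0.0], [-0.001, 0.0, -1.0]]
force: [-1.8, 0.9, 4.5]
width: 0.0203
grip_force: 44.1
```

Emit:
shift_gripper --steps '{"moves": [[0,0,0,0,0,-0.005,0.015],[0,0,0,0,0,-0.015,0.015],[0,0,0,0,0,-0.03,0.015],[0,0,0,0,0,-0.045,0.015],[0,0,0,0,0,-0.055,0.015],[0,0,0,0,0,-0.06,0.015],[0,0,0,0,0,-0.06,0.015],[0,0,0,0,0,-0.06,0.015],[0,0,0,0,0,-0.06,0.015]]}'

```text
t: 5.1
ee_pos: [0.609, -0.1115, 0.0836]
tool_rot: [[-0.944, 0.33, -0.001], [0.33, 0.944, 0.0], [0.001, 0.0, -1.0]]
force: [-0.2, 0.3, -1.4]
width: 0.0207
grip_force: 44.0
```

```bash
python3 - <<'E'
from h import *
s=grab("scene","pics/scene3.png")
cv2.imwrite("pics/e.png",cv2.resize(s["image"][200:310,270:400,::-1],(780,600)))
E
```

```text
(no output)
```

View pics/e.png

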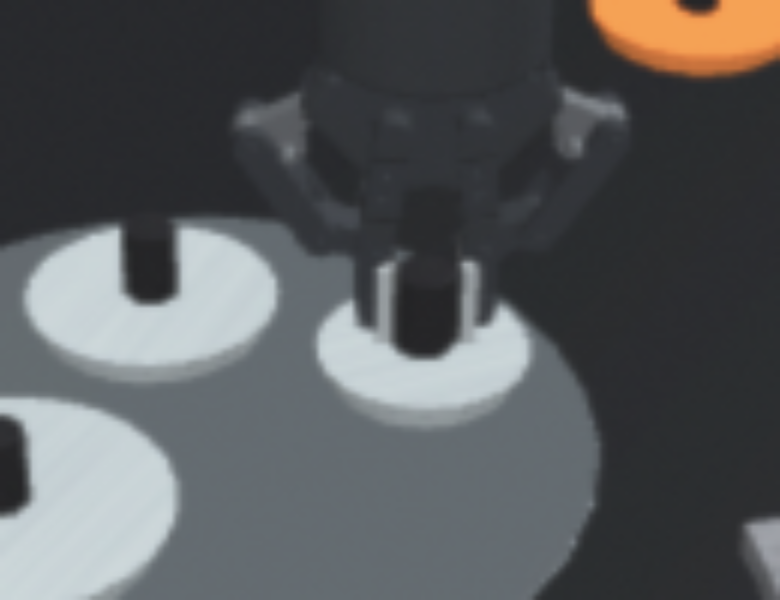

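The crop shows the small cover lifted level by its knob, centred under the fingers, with the other two covers untouched. Wrist force of about 1.4 N matches 120 g. I raise it, then carry it over.

Emit:
shift_gripper --steps '{"moves": [[0,0,0,0,0,-0.01,0.015],[0,0,0,0,0,-0.03,0.015],[0,0,0,0,0,-0.05,0.015],[0,0,0,0,0,-0.07,0.015],[0,0,0,0,0,-0.09,0.015],[0,0,0,0,0,-0.11,0.015],[0,0,0,0,0,-0.13,0.015],[0,0,0,0,0,-0.145,0.015],[0,0,0,0,0,-0.155,0.015],[0,0,0,0,0,-0.161,0.015],[0,0,0,0,0,-0.162,0.015],[0,0,0,0,0,-0.162,0.015]]}'

```text
t: 6.35
ee_pos: [0.6092, -0.1116, 0.2458]
tool_rot: [[-0.944, 0.331, -0.001], [0.331, 0.944, 0.0], [0.001, 0.0, -1.0]]
force: [0.4, -0.4, -1.2]
width: 0.0208
grip_force: 44.0
```

Emit:
shift_gripper --steps '{"moves": [[0,0,0,0.005,0.009,0,0.015],[0,0,0,0.015,0.026,0,0.015],[0,0,0,0.027,0.045,0,0.015],[0,0,0,0.039,0.065,0,0.015],[0,0,0,0.051,0.085,0,0.015],[0,0,0,0.063,0.105,0,0.015],[0,0,0,0.075,0.125,0,0.015],[0,0,0,0.085,0.143,0,0.015],[0,0,0,0.093,0.157,0,0.015],[0,0,0,0.099,0.167,0,0.015],[0,0,0,0.102,0.171,0,0.015],[0,0,0,0.102,0.171,0,0.015]]}'

```text
t: 7.55
ee_pos: [0.5694, 0.0839, 0.2463]
tool_rot: [[-0.944, 0.33, -0.0], [0.33, 0.944, -0.0], [0.0, -0.0, -1.0]]
force: [0.2, -0.3, -1.1]
width: 0.0208
grip_force: 44.1
```

Emit:
shift_gripper --steps '{"moves": [[0,0,0,0.005,0.009,0,0.015],[0,0,0,0.015,0.026,0,0.015],[0,0,0,0.027,0.045,0,0.015],[0,0,0,0.039,0.065,0,0.015],[0,0,0,0.051,0.085,0,0.015],[0,0,0,0.063,0.105,0,0.015],[0,0,0,0.075,0.125,0,0.015],[0,0,0,0.085,0.143,0,0.015],[0,0,0,0.093,0.157,0,0.015],[0,0,0,0.099,0.167,0,0.015],[0,0,0,0.102,0.171,0,0.015],[0,0,0,0.102,0.171,0,0.015]]}'

```text
t: 8.75
ee_pos: [0.5297, 0.2787, 0.2463]
tool_rot: [[-0.944, 0.33, -0.0], [0.33, 0.944, -0.0], [0.0, -0.0, -1.0]]
force: [0.0, -0.5, -0.7]
width: 0.0206
grip_force: 44.1
```

Emit:
shift_gripper --steps '{"moves": [[0,0,0,0,0,0,0.015],[0,0,0,0,0,0,0.015],[0,0,0,0,0,0,0.015],[0,0,0,0,0,0,0.015]]}'

```text
t: 9.15
ee_pos: [0.53, 0.2782, 0.2464]
tool_rot: [[-0.944, 0.331, 0.0], [0.331, 0.944, -0.0], [-0.0, -0.0, -1.0]]
force: [-0.3, 0.7, -0.8]
width: 0.0207
grip_force: 44.1
```

```bash
python3 - <<'E'
from h import *
s=grab("scene","pics/scene4.png"); d=grab("top","pics/top4.png")
w=robot.sense(); e=w["ee_pos"]; R=w["tool_rot"]; print(e,R.T@(np.array([.530,.279,.2457])-e))
cv2.imwrite("pics/f.png",np.hstack([cv2.resize(s["image"][100:250,400:550,::-1],(400,400)),cv2.resize(d["image"][190:310,90:210,::-1],(400,400))]))
E
```

```text
[0.52987977 0.27836942 0.24634189] [9.51150220e-05 6.34860484e-04 6.41887417e-04]
```

View pics/f.png

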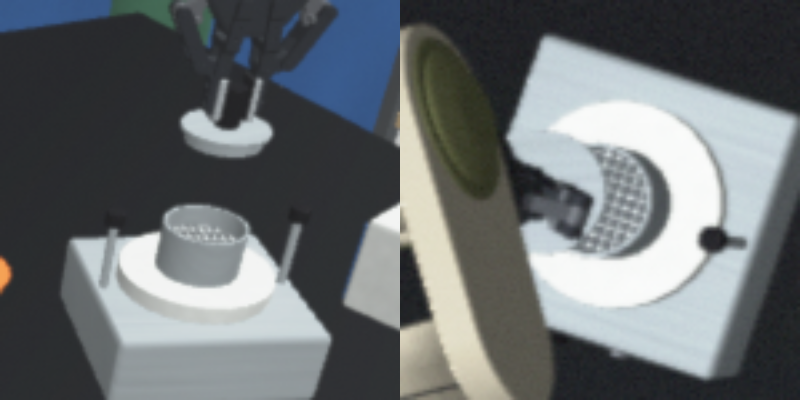

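The cover is held above the sieve: disc at scene crop (227,128), i.e. pixel (485,148), with the rim below it at (477,184). I check the disc's position and level numerically.

```bash
python3 - <<'E'
from h import *
s=dict(np.load("pics/scene4.png.npz"))
g=s["image"].min(2); m=np.zeros_like(g); m[132:162,460:508]=(g[132:162,460:508]>130)*255
c=max(cv2.findContours(m,0,1)[0],key=cv2.contourArea); h=cv2.convexHull(c)[:,0].astype(float)
a=np.linspace(0,2*np.pi,72)
print("seen",np.round(cv2.minAreaRect(h.astype(np.float32)),1).tolist() if 0 else cv2.fitEllipse(h.astype(np.float32)),h.min(0),h.max(0))
for n,ax in(("level",(0,0)),("5deg x",(.087,0)),("5deg y",(0,.087))):
    R=cv2.Rodrigues(np.array([*ax,0.]))[0]
    P=[proj(s,R@np.array([r*np.cos(t),r*np.sin(t),z])+[.53,.279,.2257]) for t in a for r,z in((.0375,.014),(.0375,.010),(.0325,0))]
    q=cv2.convexHull(np.array(P,np.float32))[:,0]
    print(n,cv2.fitEllipse(q),q.min(0),q.max(0), proj(s,R@np.array([-.0359,-.0108,.014])+[.53,.279,.2257]))
E
```

```text
seen ((486.242919921875, 144.52487182617188), (27.353099822998047, 35.41862869262695), 81.6515884399414) [468. 132.] [501. 158.]
level ((484.2814636230469, 149.3163299560547), (18.17636489868164, 35.918277740478516), 96.80174255371094) [467.28156 140.24977] [501.98508 158.6577 ] (np.float64(470.85544554550063), np.float64(141.65409801253003))
5deg x ((484.06170654296875, 149.28907775878906), (19.580541610717773, 35.75429916381836), 92.5282974243164) [466.78973 139.75952] [501.7729  159.17113] (np.float64(470.3561184695551), np.float64(142.1290170382843))
5deg y ((484.49774169921875, 149.3728790283203), (19.871471405029297, 35.41298294067383), 99.93444061279297) [467.69913 139.25223] [502.10162 159.72195] (np.float64(471.47927271610433), np.float64(140.63196684669208))
```

The disc outline (columns 468–501, bottom row 158) matches that of a level cover at the target (467–502, 159). The top row of the mask is caught on the bright finger pads. Grip is steady at 44 N.

Emit:
shift_gripper --steps '{"moves": [[0,0,0,0,0,0,0.015],[0,0,0,0,0,0,0.015],[0,0,0,0,0,0,0.015]]}'

```text
t: 9.55
ee_pos: [0.5298, 0.2785, 0.2463]
tool_rot: [[-0.944, 0.33, -0.0], [0.33, 0.944, -0.0], [-0.0, -0.0, -1.0]]
force: [-0.3, 0.5, -1.5]
width: 0.0206
grip_force: 44.1
```

```bash
python3 -c "
from plant import robot
print(robot.job_done())"
```

```text
the job is handed in; nothing more can be done
None
```

The small (75 mm) cover is held by its knob, level and still, over the middle of the 75 mm sieve on the shaker, about 80 mm clear of its rim, and the job was handed in at 9.6 s.

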